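# Stand the gilded panel in the gap of the drying row

## Robot

A 6-joint arm with a two-finger parallel gripper is mounted at the origin on the work surface. World frame = base frame: x ahead of the robot, y to its left, z up, the work surface at z = 0. Lengths are in m, angles in rad, forces in N, time in s.
With the tool pointing down it reaches from about 0.325 to 0.775 m from the base axis. Payload 5.5 kg.
Tool frame: the origin (TCP) lies between the finger pads; the fingertips stand 8 mm ahead of it and the grasp point (between the pads) lies 11 mm behind it (tcp_to_tips is the distance from the TCP to the fingertips, in m); z points along the fingers, y is the line along which they close (so a half turn about z gives the same grasp; the last joint's range is limited). The gripper opens to 88 mm and grips with 3 to 60 N. Pads are 20 mm wide; open, the fingers measure 115 mm over their backs; the gripper's body (75 mm by 178 mm) begins 61 mm behind the grasp point.
Start: joints at [1.133, 0.091, 1.231, -0, 1.82, -0.057], TCP at [0.223, 0.557, 0.231] pointing down, gripper open.
Joint ranges: [-2.87, 2.87], [-0.86, 2.18], [0.17, 2.46], [-1.51, 4.65], [0.06, 2.69], [-2.65, 2.65]. Speed limits (rad/s): [2.57, 2.57, 3.01, 3.14, 3.14, 3.14].

## Interface

Orientations are given as a unit quaternion [w, x, y, z].
In Python, from bench import * gives the robot as it stands. Calls block until the motion is done:
- move_to(position, orientation): joint-space move of the TCP to a pose.
- move_l(position, speed=0.15, orientation=None): straight line of the TCP; orientation=None keeps the orientation; speed is the mean speed in m/s.
- movej(angles): joint-space move.
- gripper_open() and close(): open the fingers fully, or close them until they stop; the grip force is fixed at half the most.
- hold(seconds).
- inverse_kinematics(position, orientation): joint angles nearest the present ones, or None.
- state(): the state.
- get_image(name): name is "scene" or "side" or "wrist"; returns a dict with "frame" (420x560x3 uint8, blue, green, red), "depth" (420x560 float32, m along the optical axis (not along the pixel's ray), 0 where there is no reading), "camera_matrix" (3x3 intrinsics, pixels), "view" (4x4, takes a point from world to camera coordinates). Camera axes: x right, y up, looking along -z (the intrinsics and any distortion apply to the point x, -y, -z); pixel columns grow to the right and rows downward; lengths in m; the calibration is good to about 2 mm. A picture is of the moment at which its call begins.
A pose or a line that the arm cannot do raises IKError and nothing moves.
- job_done(): hands the job in; it is judged then, once.
The state is a dict: "time": time; "joint_pos": joint angles; "dq": joint speeds; "joint_torque": joint torques, N m; "ee_pos": TCP position; "ee_rot": TCP orientation; "ft_force": force on the tool from outside, world axes, zero at the start; "moment": the same for the moment, N m; "finger_gap": finger opening in m; "finger_force": force on a finger pad.
Only numpy, scipy, OpenCV 4.12 (cv2) and the standard library are available. Lean on these libraries where they do the work, as an engineer would, in place of code of your own. Each camera call takes 0.05 s, during which the arm holds its last target. There are 200 camera calls.

## Task

The gilded panel with the red disc lies face up on the table. First lay it on the sloped wooden rest, foot on the lip and gold side up, and let go of it there. Then take it again by its bare-wood top margin and stand it upright on its foot in the gap between the two standing panels on the dark plinth, in line with them and with the gold facing the same way as theirs; do not shift those two panels or any of the pots and tools around.

Things in the scene. Friction and masses are not known exactly. Their poses are not given: they have to be found in the camera images.
- panel: Loose white-edged board, 140 x 64 x 18 mm thick, about 110 g; face gold leaf with red disc and rectangle; its top 24 mm is bare brown wood. Origin: centre of its back. +x runs along the length to the top end (70 mm), +y along the width (sides +-32 mm), +z out of the gold face (at z = 18 mm). Starts flat on the table, gold up, top end roughly towards the robot.
- panel_foot (a point): Centre of the panel's foot edge (the 64 x 18 mm end opposite the bare-wood margin), 70 mm from the panel's middle, at half thickness; axes as the panel's.
- panel_top (a point): Centre of the panel's top edge (the 64 x 18 mm bare-wood end), at half thickness; axes as the panel's.
- rest: Fixed sloped rest on a base 150 x 80 x 12 mm (origin under it, z up). Its board at 50 degrees to the table, 44 mm wide, 85 mm long, rises to the rest's -x (roughly to the robot); the lip at the low +x end stands 14 mm off the board. A panel with its foot on the lip sticks out 55 mm past the board's upper end and 10 mm each side, with only the base under that overhang.
- rest_seat (a point): Where panel_foot lies when the panel is seated: at the lip, 9 mm off the sloped board, on the centre line; axes as the rest's. The slope rises from here along (-0.643, 0, 0.766) in the rest's axes; its outward normal is (0.766, 0, 0.643).
- row: Fixed dark wooden plinth, 70 mm deep (x), 250 mm wide (y), 20 mm high, gold strip on its front. Origin under its middle, on the table; +x is its front (roughly away from the robot), the way the gold faces of its panels look; z up.
- row_gap (a point): Point on the top of the plinth (20 mm above the table) in the middle of the gap, where panel_foot belongs; axes as the row's. The gap between the two standing panels is 84 mm wide.
- row_front (a point): Point in the air 100 mm in front of the gap's middle and 90 mm above the table; marks the side that the gold must face.
- panel_left: Loose panel like the first, dark blue disc, standing upright on the plinth, 74 mm to the +y side of the gap's middle, gold to the front; 140 high x 64 wide x 18 mm thick. Origin: middle of its foot.
- panel_right: The same with a green disc, 74 mm to the -y side of the gap's middle.
- tub_blue: Bystander: white paint tub, blue band, 68 mm across, 62 mm high; origin under its middle.
- tub_green: Bystander: white paint tub, green band, 68 mm across, 62 mm high; origin under its middle.
- tub_orange: Bystander: paint tub, orange lid, 76 mm across, 55 mm high; origin under its middle.
- bottle: Bystander: small bottle, 32 mm across, 62 mm high; origin under its middle.
- brush: Bystander: red-handled brush lying on the table, 190 mm long, along its x axis.

How it is judged:
By the outcome, as a careful person would: the job done as asked, in the order asked, and still so for the second after the job is handed in, with the robot touching nothing.
It also fails if it takes over 61 s, if anything falls off the work surface, if the arm or the gripper's body presses on something with over 40 N, if the wrist force passes 120 N, or if a joint passes its speed limit or range.

## Working session

There is one attempt and no reset: what is moved stays moved. The work goes in short steps, each a Python script; the robot and the scene stay as the last script left them, time stands still between calls to the robot, and variables do not carry over. Pictures are saved under pics/ and viewed, at most 10 in all, crops included, and the job is handed in when it is done.

```bash
mkdir -p pics; ls
cat > h.py <<'E'
from bench import *
import numpy as np, cv2
from scipy.spatial.transform import Rotation as R
def world(im,u,v,d=None):
    K=im["camera_matrix"]; V=np.array(im["view"]); d=im["depth"][int(v),int(u)] if d is None else d
    p=np.array([(u-K[0][2])/K[0][0]*d, -(v-K[1][2])/K[1][1]*d, -d])
    return V[:3,:3].T@(p-V[:3,3])
def worldmap(im):
    K=np.array(im["camera_matrix"]);V=np.array(im["view"]);d=im["depth"]
    v,u=np.mgrid[:d.shape[0],:d.shape[1]]
    p=np.stack([(u-K[0,2])/K[0,0]*d,-(v-K[1,2])/K[1,1]*d,-d],-1)
    return (p-V[:3,3])@V[:3,:3]
E
python3 - <<'E'
from h import *
import pickle
for n in ("scene","side"):
    im=get_image(n); pickle.dump(im,open(n+".pkl","wb"))
    V=np.array(im["view"]); print(n,-V[:3,:3].T@V[:3,3],im["camera_matrix"], [k for k in im])
    cv2.imwrite(f"pics/{n}0.png",cv2.resize(im["frame"],(800,600)))
E
```

```text
pics
scene [ 0.87912876 -0.41171671  0.86417404] [[444.46741974   0.         276.62139196]
 [  0.         444.46741974 218.30445424]
 [  0.           0.           1.        ]] ['frame', 'depth', 'camera_matrix', 'view']
side [ 0.46172001 -1.13896651  0.75393406] [[521.48790021   0.         278.17936667]
 [  0.         521.48790021 209.23477026]
 [  0.           0.           1.        ]] ['frame', 'depth', 'camera_matrix', 'view']
```

View pics/scene0.png

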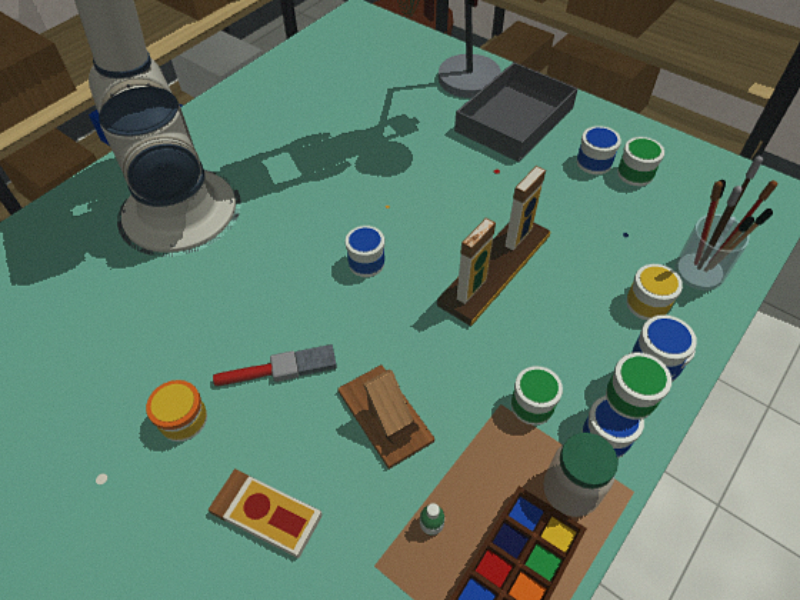

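View pics/side0.png

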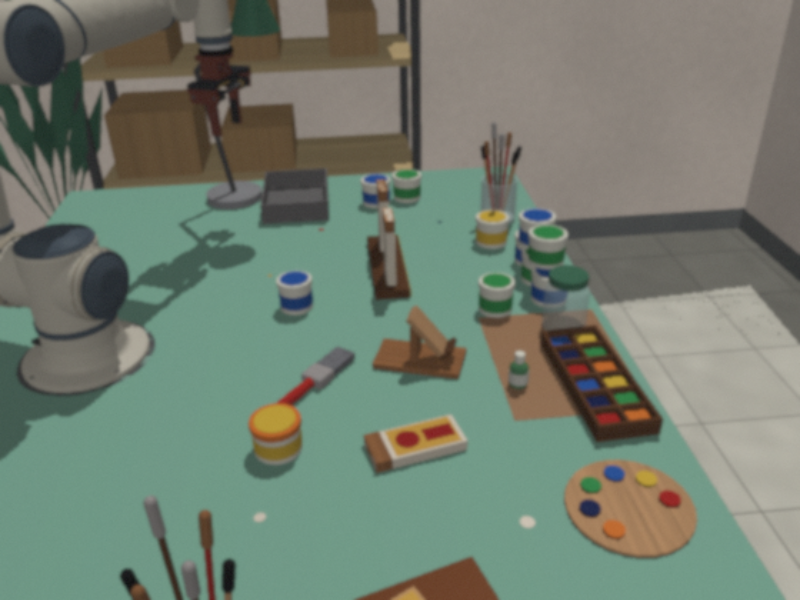

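The scene view shows the panel at about (265,515) of the 800x600 picture, with its brown top end at (228,493). The rest is at (385,415) and rises up-left, the plinth is at (497,260) with the gap between the two panels, the brush at (275,367) and the orange tub at (176,408). The side view agrees. Next I'll fit rectangles to the point clouds.

Run:
```python
from h import *
import pickle
im=pickle.load(open("scene.pkl","rb")); W=worldmap(im); s=0.7
for n,(u,v) in dict(table=(100,300),panel=(257,506),ptop=(228,493),restbase=(360,385),restbase2=(400,450),boardtop=(372,378),boardlow=(405,430),plinth=(495,270),pr=(480,228),pl=(530,178),tubB=(365,240),tubG=(538,385),tubO=(175,400),bottle=(432,510),b1=(220,378),b2=(333,355)).items():
    print(n,W[int(v*s),int(u*s)].round(3))
V,U=np.mgrid[:420,:560]
def rect(n,box,z0,z1):
    x0,y0,x1,y1=[b*s for b in box]
    m=(U>x0)&(U<x1)&(V>y0)&(V<y1)&(W[...,2]>z0)&(W[...,2]<z1)
    lab=cv2.connectedComponentsWithStats(m.astype(np.uint8))
    k=1+np.argmax(lab[2][1:,4]); m=lab[1]==k
    p=W[m]; r=cv2.minAreaRect((p[:,:2]*1000).astype(np.float32)); print(n,m.sum(),"z",np.median(p[:,2]).round(4),r, cv2.boxPoints(r).round(0).tolist())
    return p
rect("panel",(190,450,340,575),.013,.024)
rect("base",(325,350,445,480),.007,.016)
rect("plinth",(430,200,560,335),.015,.025)
rect("pr",(450,200,500,260),.153,.168)
rect("pl",(500,160,560,200),.153,.168)
# slope board
x0,y0,x1,y1=[b*s for b in(365,372,412,432)]
p=rect("board",(360,365,418,440),.025,.12)
c=p.mean(0); q=p-c
for _ in range(4):
    n=np.linalg.svd(q-q.mean(0),full_matrices=False)[2][2]; d=(p-c)@n; q=(p-c)[abs(d-np.median(d))<.003]
n*=np.sign(n[2]);print("normal",n,"tilt",np.degrees(np.arccos(n[2])),"az",np.degrees(np.arctan2(n[1],n[0])),len(q),"ctr",q.mean(0)+c,"zmax",(q+c)[:,2].max(),(q+c)[:,2].min())
big=[]
for n,bx in dict(scene=(180,340,460,580),).items():
    x0,y0,x1,y1=[int(b*s) for b in bx]; cv2.imwrite("pics/crop1.png",cv2.resize(im["frame"][y0:y1,x0:x1],(784,672)[:2],interpolation=cv2.INTER_CUBIC)[:600])
```

```text
table [ 0.059 -0.228 -0.003]
panel [ 0.539 -0.314  0.017]
ptop [ 0.495 -0.326  0.017]
restbase [ 0.524 -0.083  0.011]
restbase2 [ 0.64  -0.128  0.011]
boardtop [ 0.532 -0.062  0.012]
boardlow [ 0.635 -0.11   0.039]
plinth [0.566 0.226 0.021]
pr [0.554 0.179 0.159]
pl [0.555 0.318 0.159]
tubB [0.369 0.118 0.058]
tubG [0.747 0.055 0.063]
tubO [ 0.35  -0.283  0.054]
bottle [ 0.736 -0.182  0.058]
b1 [ 0.351 -0.208  0.018]
b2 [ 0.459 -0.069  0.015]
panel 2422 z 0.0176 ((551.8475952148438, -310.74554443359375), (141.808349609375, 64.90264129638672), 13.116148948669434) [[475.0, -295.0], [490.0, -358.0], [628.0, -326.0], [614.0, -263.0]]
base 1332 z 0.0108 ((585.0655517578125, -95.8138656616211), (80.5454330444336, 151.08987426757812), 71.0896224975586) [[501.0, -109.0], [643.0, -158.0], [670.0, -82.0], [527.0, -33.0]]
plinth 1452 z 0.0186 ((558.60595703125, 241.0538330078125), (72.2529067993164, 251.97166442871094), 0.3056966960430145) [[522.0, 367.0], [523.0, 115.0], [595.0, 115.0], [594.0, 367.0]]
pr 236 z 0.1583 ((557.5059814453125, 167.1387481689453), (20.321842193603516, 66.2334213256836), 0.5434706807136536) [[547.0, 200.0], [548.0, 134.0], [568.0, 134.0], [567.0, 200.0]]
pl 190 z 0.1581 ((556.880859375, 315.74908447265625), (20.363914489746094, 66.24493408203125), 0.4559313654899597) [[546.0, 349.0], [547.0, 283.0], [567.0, 283.0], [567.0, 349.0]]
board 1072 z 0.0628 ((604.4468994140625, -102.29350280761719), (44.82320785522461, 78.15225982666016), 70.57691192626953) [[560.0, -110.0], [634.0, -136.0], [649.0, -94.0], [575.0, -68.0]]
normal [ 0.71380897 -0.26613007  0.64780517] tilt 49.623675341073735 az -20.447011909792614 846 ctr [ 0.60071271 -0.10145623  0.06674796] zmax 0.10008447509866482 0.03219931763233691
```

```bash
cat >> h.py <<'E'
PC=np.array([.5518,-.3107,-.0002]); PYAW=np.radians(193.1)
RC=np.array([.5851,-.0958,0.]); RYAW=np.radians(-19.2)
GAP=np.array([.5572,.2414,.020]); GYAW=np.radians(.4)
def T(Rm,p): M=np.eye(4); M[:3,:3]=Rm; M[:3,3]=p; return M
Rz=lambda a:R.from_euler('z',a).as_matrix()
c5,s5=np.cos(np.radians(50)),np.sin(np.radians(50))
def panel_from_foot(Rm,foot): return T(Rm,foot-Rm@np.array([-.07,0,.009]))
def tool(tz,ty,p):  # tool pose in panel frame: approach, closing dir, TCP
    tz,ty=np.array(tz,float),np.array(ty,float); return T(np.stack([np.cross(ty,tz),ty,tz],1),p)
def pq(M):
    q=R.from_matrix(M[:3,:3]).as_quat(); return M[:3,3],np.roll(q,1)
FLAT=T(Rz(PYAW),PC)
RREST=Rz(RYAW)@np.array([[-c5,0,s5],[0,-1,0],[s5,0,c5]])
RROW=Rz(GYAW)@np.array([[0,0,1],[0,-1,0],[1,0,0]])
def gside(a,sg=1):
    a=np.radians(a); tz=np.array([-np.sin(a),0,-np.cos(a)]); return tool(tz,[0,sg,0],np.array([0,0,.0075])-.008*tz)
def gtop(sg=1,d=.022): return tool([-1,0,0],[0,0,sg],[.07-d+.008,0,.009])
E
python3 - <<'E'
from h import *
import pickle
im=pickle.load(open("scene.pkl","rb")); W=worldmap(im)
Q=(W.reshape(-1,3)-RC)@Rz(RYAW)
m=(abs(Q[:,0])<.085)&(abs(Q[:,1])<.015)&(Q[:,2]<.15)&(Q[:,2]>.002); q=Q[m]
for x in np.arange(-.08,.082,.004):
    k=abs(q[:,0]-x)<.002
    if k.any(): print("%.3f"%x, np.percentile(q[k,2],[5,50,95]).round(4))
m=(abs(Q[:,0])<.085)&(Q[:,2]<.15)&(Q[:,2]>.05)&(abs(Q[:,1])<.05); print("y",np.percentile(Q[m,1],[1,50,99]))
u=(-Q[:,0]*c5+Q[:,2]*s5); n=Q[:,0]*s5+Q[:,2]*c5
k=(abs(Q[:,1])<.02)&(Q[:,2]>.03)&(Q[:,2]<.12)&(abs(Q[:,0])<.085); print("n",np.median(n[k]),"u max",np.percentile(u[k],[1,99,99.7]))
for g in np.arange(np.percentile(u[k],.5)-.012,np.percentile(u[k],.5)+.02,.002):
    j=(abs(u-g)<.001)&(abs(Q[:,1])<.02)&(abs(Q[:,0])<.085)
    if j.any(): print("u %.3f"%g,np.percentile(n[j],[10,50,90]).round(4))
print(state()["time"])
for sg in(1,-1):
  for a in (0,15,30,45):
    print(sg,a,[None if (j:=inverse_kinematics(*pq(P@gside(a,sg)))) is None else np.round(j,2).tolist() for P in (FLAT,panel_from_foot(RREST,RC+Rz(RYAW)@[.05,0,.04]))])
  print(sg,[None if (j:=inverse_kinematics(*pq(P@gtop(sg)))) is None else np.round(j,2).tolist() for P in (panel_from_foot(RREST,RC+Rz(RYAW)@[.05,0,.04]),panel_from_foot(RROW,GAP))])
E
```

```text
-0.076 [0.0092 0.0111 0.0115]
-0.072 [0.009  0.0107 0.0125]
-0.068 [0.0082 0.0103 0.012 ]
-0.064 [0.0083 0.011  0.0135]
-0.060 [0.0097 0.011  0.0137]
-0.056 [0.0089 0.0103 0.0121]
-0.052 [0.0084 0.0108 0.0135]
-0.048 [0.0091 0.0107 0.0129]
-0.044 [0.009  0.0111 0.0114]
-0.040 [0.0096 0.0104 0.0122]
-0.036 [0.0074 0.01   0.0115]
-0.032 [0.0091 0.0106 0.0121]
-0.028 [0.0101 0.0101 0.0101]
-0.020 [0.092  0.0921 0.0923]
-0.016 [0.0928 0.0945 0.0964]
-0.012 [0.0957 0.0968 0.099 ]
-0.008 [0.0918 0.0951 0.0988]
-0.004 [0.0878 0.0912 0.0955]
0.000 [0.0814 0.0864 0.0916]
0.004 [0.0784 0.0816 0.0855]
0.008 [0.0726 0.0769 0.0817]
0.012 [0.068  0.0721 0.0751]
0.016 [0.0644 0.0673 0.0713]
0.020 [0.0598 0.0628 0.0678]
0.024 [0.0544 0.058  0.0624]
0.028 [0.0488 0.0527 0.0572]
0.032 [0.0449 0.0479 0.0516]
0.036 [0.041  0.0441 0.0474]
0.040 [0.036  0.039  0.0441]
0.044 [0.0324 0.035  0.0376]
0.048 [0.0093 0.0369 0.0394]
0.052 [0.0084 0.0123 0.0425]
0.056 [0.0087 0.0374 0.0434]
0.060 [0.0092 0.0118 0.0413]
0.064 [0.0091 0.011  0.0126]
0.068 [0.0084 0.01   0.0119]
0.072 [0.0043 0.0099 0.0122]
0.076 [0.
[... 606 characters left out ...]
0.57, 0.24, 1.45, -0.0, 1.45, 0.78], [-0.26, 0.93, 0.59, 0.1, 2.5, 1.7]]
1 15 [[-0.68, 0.09, 1.64, 0.22, 1.26, 0.61], [-0.25, 0.67, 0.85, 0.06, 2.23, 1.68]]
1 30 [[-0.81, -0.01, 1.81, 0.5, 1.11, 0.36], [-0.24, 0.42, 1.11, 0.04, 1.95, 1.67]]
1 45 [[-0.94, -0.04, 1.95, 0.85, 1.05, 0.03], [-0.23, 0.18, 1.37, 0.01, 1.68, 1.68]]
1 [[-0.14, -0.62, 2.13, -0.16, 0.95, 0.25], [0.35, 0.11, 1.36, -0.0, 1.67, 0.35]]
-1 0 [[-0.57, 0.24, 1.45, -0.0, 1.45, -2.37], [-0.26, 0.93, 0.59, 0.1, 2.5, -1.44]]
-1 15 [[-0.68, 0.09, 1.64, 0.22, 1.26, -2.53], [-0.25, 0.67, 0.85, 0.06, 2.23, -1.46]]
-1 30 [None, [-0.24, 0.42, 1.11, 0.04, 1.95, -1.47]]
-1 45 [None, [-0.23, 0.18, 1.37, 0.01, 1.68, -1.46]]
-1 [None, None]
```

```bash
cat >> h.py <<'E'
SEAT=RC+Rz(RYAW)@[.0503,0,.0414]
A=25
def pose(P,G,off=(0,0,0)): # tool pose with world offset
    M=P@G; M[:3,3]+=off; return M
def ln(M,speed=.1): p,q=pq(M); move_l(p,speed,q)
def st(*k): s=state(); print({x:np.round(s[x],3).tolist() for x in ("time","finger_gap","finger_force","ft_force","ee_pos")})
E
python3 - <<'E'
from h import *
p=np.array(state()["ee_pos"]); move_l(p+[0,0,.06],.3)
M=FLAT@gside(A); b=-M[:3,2]
move_to(*pq(pose(FLAT,gside(A),.12*b+[0,0,.05]))); st()
ln(pose(FLAT,gside(A),.05*b),.2); st()
im=get_image("wrist"); cv2.imwrite("pics/w1.png",im["frame"])
im=get_image("scene"); cv2.imwrite("pics/s1.png",cv2.resize(im["frame"],(800,600)))
E
```

```text
{'time': 3.7, 'finger_gap': 0.088, 'finger_force': 0.0, 'ft_force': [-0.333, -0.188, 0.035], 'ee_pos': [0.5, -0.322, 0.173]}
{'time': 4.433, 'finger_gap': 0.088, 'finger_force': 0.0, 'ft_force': [-0.361, 0.169, -0.89], 'ee_pos': [0.528, -0.317, 0.061]}
```

View pics/w1.png

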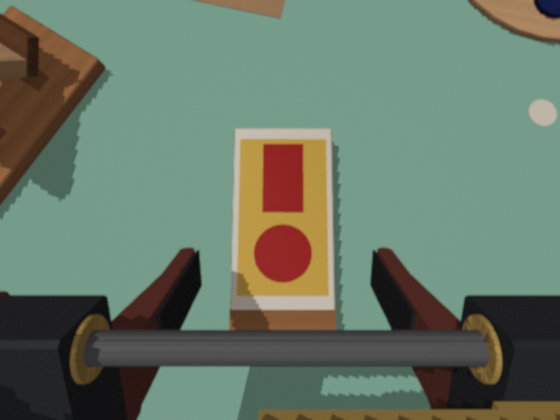

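The wrist view shows the panel at columns 232–333, square in the view and centred between the fingertips at columns 200 and 372. I'll grasp it and carry it to above the rest.

Run:
```python
from h import *
G=gside(A); ln(pose(FLAT,G),.08); st()
close(); st()
ln(pose(FLAT,G,[0,0,.15]),.2); st()
P=panel_from_foot(RREST,SEAT); n=RREST[:,2]; u=RREST[:,0]
M=pose(P,G,.06*n+.003*u+[0,0,.06]); move_to(*pq(M)); st()
ln(pose(P,G,.03*n+.003*u),.15); st()
for c in("scene","side"):
    im=get_image(c); f=im["frame"]
    f=f[180:380,180:400] if c=="scene" else f[170:330,220:360]
    cv2.imwrite(f"pics/{c}2.png",cv2.resize(f,None,fx=2.5,fy=2.5,interpolation=cv2.INTER_CUBIC))
a,b=[cv2.imread(f"pics/{c}2.png") for c in("scene","side")]
b=cv2.resize(b,(int(b.shape[1]*.7),int(b.shape[0]*.7))); o=np.zeros((500,550+b.shape[1],3),np.uint8); o[:,:550]=a; o[:b.shape[0],550:]=b
cv2.imwrite("pics/m2.png",o); print(o.shape)
```

```text
{'time': 5.308, 'finger_gap': 0.088, 'finger_force': 0.0, 'ft_force': [0.576, 0.639, -0.304], 'ee_pos': [0.549, -0.311, 0.015]}
{'time': 5.808, 'finger_gap': 0.063, 'finger_force': 30.0, 'ft_force': [-1.333, 0.117, 1.234], 'ee_pos': [0.549, -0.312, 0.015]}
{'time': 6.708, 'finger_gap': 0.064, 'finger_force': 30.0, 'ft_force': [0.444, 0.148, -1.448], 'ee_pos': [0.548, -0.311, 0.162]}
{'time': 7.75, 'finger_gap': 0.063, 'finger_force': 30.0, 'ft_force': [-0.122, 0.005, -0.603], 'ee_pos': [0.634, -0.114, 0.201]}
{'time': 8.45, 'finger_gap': 0.064, 'finger_force': 30.0, 'ft_force': [0.364, -0.752, -0.361], 'ee_pos': [0.612, -0.106, 0.124]}
(500, 794, 3)
```

View pics/m2.png

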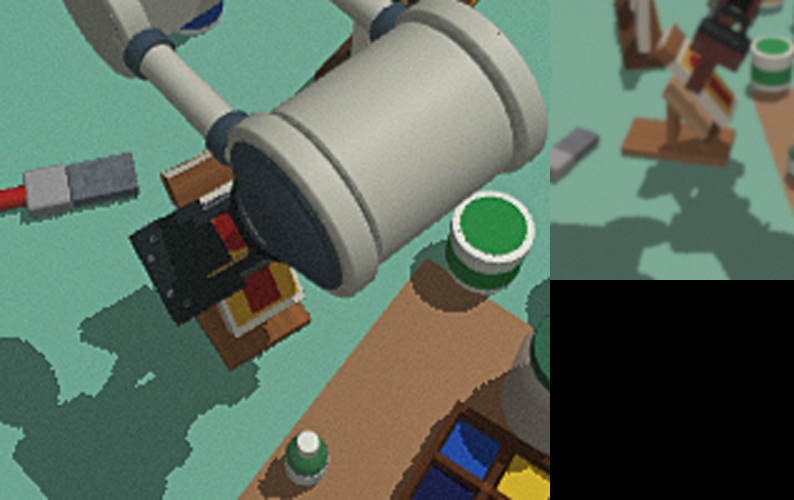

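The panel hangs parallel to the slope, centred over the board, with its foot above the lip (crop about (265,305)) and the green tub clear. I'll lower it until it touches, then release.

Run:
```python
from h import *
G=gside(A); P=panel_from_foot(RREST,SEAT); n=RREST[:,2]; u=RREST[:,0]
ln(pose(P,G,.004*n+.003*u),.08); hold(.2); f0=np.array(state()["ft_force"])
def touch(start,d,lo,step=.001):
    k=.0
    for s in np.arange(start[1],lo-1e-9,-step):
        ln(pose(P,G,start[0]+s*d),.03); f=(np.array(state()["ft_force"])-f0)
        print(round(s,4),f.round(1))
        if f@d>3: return s
    return lo
s=touch((.003*u,.003),n,-.003)
t=touch((s*n,.002),u,-.003)
gripper_open(); st(); hold(.3)
b=-(P@G)[:3,2]
ln(pose(P,G,.10*b),.25); st()
im=get_image("wrist"); cv2.imwrite("pics/w3.png",im["frame"])
```

```text
0.003 [ 0.3  0.4 -0.2]
0.002 [0.4 0.4 1.2]
0.001 [-0.  -0.1  0.1]
0.0 [ 0.3 -0.3  0.9]
-0.001 [ 5.  -1.7  5.3]
0.002 [ 3.9 -0.5  7.1]
0.001 [ 4.  -0.2  7.5]
{'time': 11.558, 'finger_gap': 0.088, 'finger_force': 0.0, 'ft_force': [1.089, 0.022, -0.971], 'ee_pos': [0.591, -0.098, 0.101]}
{'time': 12.408, 'finger_gap': 0.088, 'finger_force': 0.0, 'ft_force': [0.161, 0.401, 0.299], 'ee_pos': [0.632, -0.112, 0.191]}
```

View pics/w3.png

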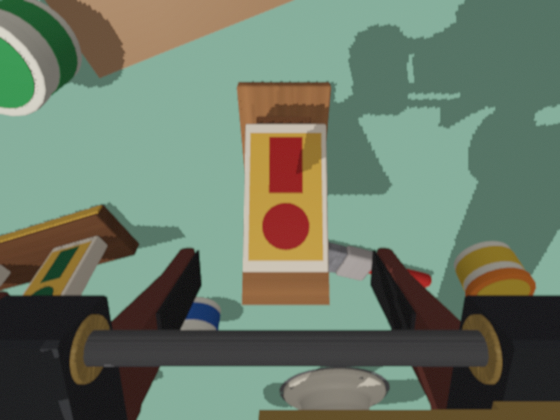

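The wrist view shows the panel lying on the rest, straight and gold side up, with its foot at row 125 and its top at row 303. I'll fit its pose from the depth map to confirm it is on the lip.

Run:
```python
from h import *
im=get_image("wrist"); W=worldmap(im)
V,U=np.mgrid[:420,:560]; m=(U>225)&(U<345)&(V>70)&(V<325)&(im["depth"]>0)
P=panel_from_foot(RREST,SEAT); q=(W[m]-P[:3,3])@RREST
k=(q[:,2]>.010)&(q[:,2]<.026)&(abs(q[:,0])<.1); p=q[k]
r=cv2.minAreaRect((p[:,:2]*1000).astype(np.float32)); print(k.sum(),r,cv2.boxPoints(r).round(1).tolist())
A_=np.c_[p[:,:2],np.ones(len(p))]; print("plane",np.linalg.lstsq(A_,p[:,2],rcond=None)[0],np.median(p[:,2]))
# IK checks for the top grasp
G=gtop(1); 
for d in (0,.03,.06,.09,.12):
    j=inverse_kinematics(*pq(pose(P,G,d*RREST[:,0]))); print(d,None if j is None else np.round(j,2))
```

```text
15702 ((-4.4449920654296875, -1.5466499328613281), (64.54005432128906, 148.08749389648438), 89.79881286621094) [[-78.5999984741211, -33.599998474121094], [69.5, -34.099998474121094], [69.69999694824219, 30.5], [-78.4000015258789, 31.0]]
plane [4.00320567e-03 5.46880918e-05 1.85090895e-02] 0.01862153011047367
0 [-0.14 -0.62  2.13 -0.16  0.95  0.24]
0.03 [-0.12 -0.69  2.13 -0.16  1.02  0.24]
0.06 [-0.11 -0.76  2.13 -0.16  1.09  0.25]
0.09 [-0.1  -0.82  2.12 -0.17  1.16  0.25]
0.12 None
```

The top edge is at +69.6 mm along the panel (70 expected), the yaw error is 0.2° and the lateral offset −1.5 mm, so it is seated on the lip. Next I'll regrasp it by the top margin.

```bash
cat >> h.py <<'E'
PR=panel_from_foot(RREST,SEAT)@T(np.eye(3),[-.0003,-.0015,.0005])
GT=gtop(1,.021); UR=RREST[:,0]; NR=RREST[:,2]
E
python3 - <<'E'
from h import *
p=np.array(state()["ee_pos"])
for off in (.06*UR+[0,0,.10],.05*UR+.06*NR,.05*UR+.1*NR): 
    j=inverse_kinematics(*pq(pose(PR,GT,off))); print(pose(PR,GT,off)[:3,3],None if j is None else np.round(j,2))
move_l(p+[-.03,0,.13],.3)
move_to(*pq(pose(PR,GT,.06*UR+[0,0,.10]))); st()
ln(pose(PR,GT,.05*UR),.2); st()
im=get_image("wrist"); cv2.imwrite("pics/w4.png",im["frame"])
E
```

```text
[ 0.52012401 -0.07158462  0.28474189] [-0.11 -0.72  1.92 -0.15  1.25  0.22]
[ 0.5696004  -0.08881412  0.2156487 ] [-0.14 -0.58  1.97 -0.14  1.07  0.22]
[ 0.59853777 -0.09889118  0.24136021] [-0.15 -0.49  1.86 -0.13  1.09  0.2 ]
{'time': 14.533, 'finger_gap': 0.088, 'finger_force': 0.0, 'ft_force': [-0.514, 0.671, -0.278], 'ee_pos': [0.52, -0.072, 0.284]}
{'time': 15.225, 'finger_gap': 0.088, 'finger_force': 0.0, 'ft_force': [-0.165, 0.304, 0.679], 'ee_pos': [0.527, -0.074, 0.179]}
```

View pics/w4.png

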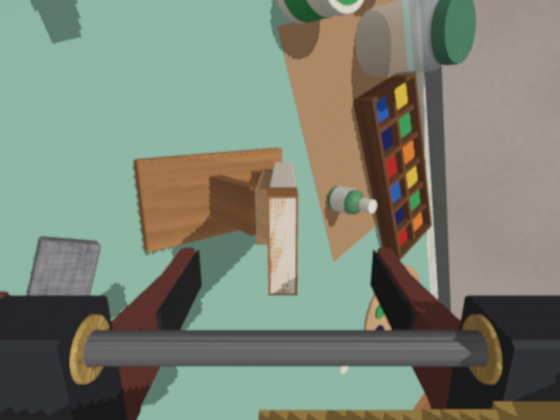

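The wrist view shows the panel's bare top edge at columns 268–298 (middle 283), between the fingertips at 200 and 372 (middle 286). It is centred, so I'll grip it and carry it over the gap.

Run:
```python
from h import *
ln(pose(PR,GT),.08); st(); close(); st()
ln(pose(PR,GT,[0,0,.03]),.1); st()
ln(pose(PR,GT,[-.02,.0,.14]),.2); st()
D=panel_from_foot(RROW,GAP); 
move_to(*pq(pose(D,GT,[0,0,.19]))); st()
im=get_image("scene"); import pickle; pickle.dump(im,open("s5.pkl","wb"))
cv2.imwrite("pics/s5.png",cv2.resize(im["frame"][20:250,240:440],None,fx=2.6,fy=2.6,interpolation=cv2.INTER_CUBIC))
```

```text
{'time': 16.05, 'finger_gap': 0.088, 'finger_force': 0.0, 'ft_force': [0.362, -0.354, -0.101], 'ee_pos': [0.557, -0.084, 0.139]}
{'time': 17.125, 'finger_gap': 0.018, 'finger_force': 29.999, 'ft_force': [-0.49, -0.152, 0.344], 'ee_pos': [0.557, -0.084, 0.139]}
{'time': 17.575, 'finger_gap': 0.018, 'finger_force': 29.998, 'ft_force': [0.098, -0.541, -1.513], 'ee_pos': [0.557, -0.084, 0.169]}
{'time': 18.283, 'finger_gap': 0.018, 'finger_force': 29.998, 'ft_force': [0.369, -0.015, -1.24], 'ee_pos': [0.536, -0.084, 0.277]}
{'time': 19.533, 'finger_gap': 0.018, 'finger_force': 29.998, 'ft_force': [0.051, -0.424, -0.795], 'ee_pos': [0.557, 0.241, 0.337]}
```

View pics/s5.png

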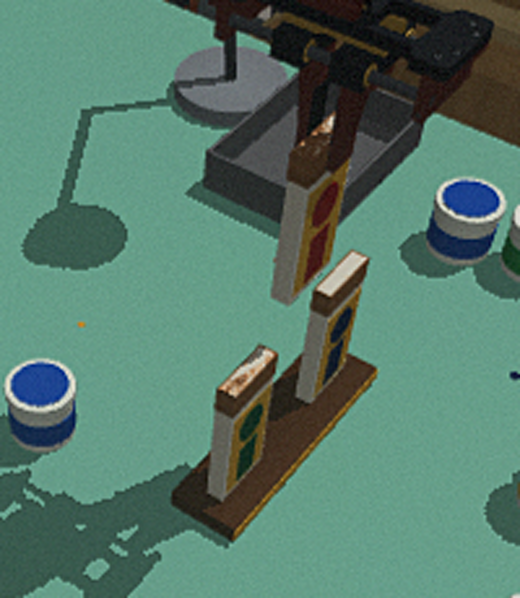

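The panel hangs upright by its margin above the gap, with the gold facing front like its neighbours. I'll compare its face plane and edges with theirs in the same depth image.

```bash
cat > fit.py <<'E'
from h import *
def fit(im,n,c,z0,z1):
    W=worldmap(im); q=(W.reshape(-1,3)-np.array([*c,0]))@Rz(GYAW)
    q=q[(abs(q[:,0])<.03)&(abs(q[:,1])<.045)&(q[:,2]>z0)&(q[:,2]<z1)]
    f=q[(q[:,0]>.003)&(abs(q[:,1])<.024)]   # gold face
    for _ in range(5):
        a=np.linalg.lstsq(np.c_[f[:,1],f[:,2]-z0,np.ones(len(f))],f[:,0],rcond=None)[0]
        e=f[:,0]-np.c_[f[:,1],f[:,2]-z0,np.ones(len(f))]@a; f=f[abs(e)<.003]
    s=q[(abs(q[:,0])<.006)&(q[:,1]<-.02)]; s=s[abs(s[:,1]-np.median(s[:,1]))<.006]
    b=np.polyfit(s[:,2]-z0,s[:,1],1)
    print(n,len(f),"face x %.4f"%(a[2]+a[1]*(z1-z0)/2),"yaw %.2f pitch %.2f deg"%tuple(np.degrees(a[:2])),"| side",len(s),"y %.4f roll %.2f"%(np.median(s[:,1]),np.degrees(b[0])), "zmin %.4f zmax %.4f"%(q[:,2].min(),q[:,2].max()))
E
python3 - <<'E'
from fit import *
import pickle
im=pickle.load(open("s5.pkl","rb"))
fit(im,"held",(.5572,.2414),.20,.33); fit(im,"pr",(.5575,.1671),.03,.155); fit(im,"pl",(.5569,.3157),.03,.155)
fit(im,"held",(.5572,.2414),.22,.30)
E
```

```text
held 446 face x 0.0095 yaw -0.12 pitch 0.13 deg | side 262 y -0.0354 roll 0.17 zmin 0.2086 zmax 0.3293
pr 370 face x 0.0095 yaw 0.16 pitch -0.34 deg | side 166 y -0.0306 roll 0.38 zmin 0.0303 zmax 0.1550
pl 304 face x 0.0092 yaw 0.06 pitch -0.32 deg | side 170 y -0.0312 roll -0.17 zmin 0.0305 zmax 0.1550
held 319 face x 0.0096 yaw -0.22 pitch 0.29 deg | side 169 y -0.0355 roll 0.23 zmin 0.2200 zmax 0.2998
```

Run:
```python
from fit import *
import pickle
im=pickle.load(open("s5.pkl","rb")); W=worldmap(im)
for n,c,z0,z1 in(("held",(.5572,.2414),.22,.30),("pr",(.5575,.1671),.04,.12),("pl",(.5569,.3157),.04,.12)):
    q=(W.reshape(-1,3)-np.array([*c,0]))@Rz(GYAW); q=q[(abs(q[:,0]-.0095)<.003)&(abs(q[:,1])<.06)&(q[:,2]>z0)&(q[:,2]<z1)]
    print(n,len(q),np.percentile(q[:,1],[0.5,2,50,98,99.5]).round(4))
```

```text
held 450 [-0.0366 -0.0361 -0.0091  0.0256  0.0275]
pr 311 [-0.0318 -0.0313 -0.004   0.0299  0.0322]
pl 267 [-0.0332 -0.0326 -0.0054  0.0292  0.0307]
```

The held panel hangs 4 mm to the −y side of the gap's middle, while yaw, pitch and depth agree to within 0.5° and 0.5 mm. I'll shift it +4 mm in y, lower it until it touches and release.

Run:
```python
from fit import *
D=panel_from_foot(RROW,GAP+[0,.004,0])
ln(pose(D,GT,[0,0,.15]),.1); ln(pose(D,GT,[0,0,.02]),.15); ln(pose(D,GT,[0,0,.006]),.06); hold(.3)
im=get_image("scene"); fit(im,"held",(.5572,.2414),.05,.135); fit(im,"pr",(.5575,.1671),.03,.155); fit(im,"pl",(.5569,.3157),.03,.155)
f0=np.array(state()["ft_force"])
for z in np.arange(.005,-.0045,-.0007):
    ln(pose(D,GT,[0,0,z]),.02); hold(.08); f=np.array(state()["ft_force"])-f0; print(round(z,4),f.round(1))
    if f[2]>2.5: break
st()
cv2.imwrite("pics/s6.png",cv2.resize(get_image("scene")["frame"][80:250,280:420],None,fx=3.5,fy=3.5,interpolation=cv2.INTER_CUBIC))
```

```text
held 209 face x 0.0095 yaw 0.31 pitch -0.05 deg | side 31 y -0.0308 roll 0.66 zmin 0.0506 zmax 0.1344
pr 366 face x 0.0094 yaw 0.11 pitch -0.28 deg | side 168 y -0.0305 roll -0.02 zmin 0.0300 zmax 0.1548
pl 275 face x 0.0093 yaw 0.25 pitch -0.24 deg | side 32 y -0.0314 roll 0.08 zmin 0.0302 zmax 0.1545
0.005 [ 1.1  0.5 -0.9]
0.0043 [ 0.4 -0.4 -0. ]
0.0036 [ 1.  -0.1 -1. ]
0.0029 [0.7 0.1 0.7]
0.0022 [0.8 0.1 0.7]
0.0015 [0.4 0.8 1.5]
0.0008 [-0.2  0.7  0.6]
0.0001 [0.1 0.4 4.1]
{'time': 24.55, 'finger_gap': 0.018, 'finger_force': 30.0, 'ft_force': [-0.885, 0.056, 2.971], 'ee_pos': [0.557, 0.245, 0.148]}
```

View pics/s6.png

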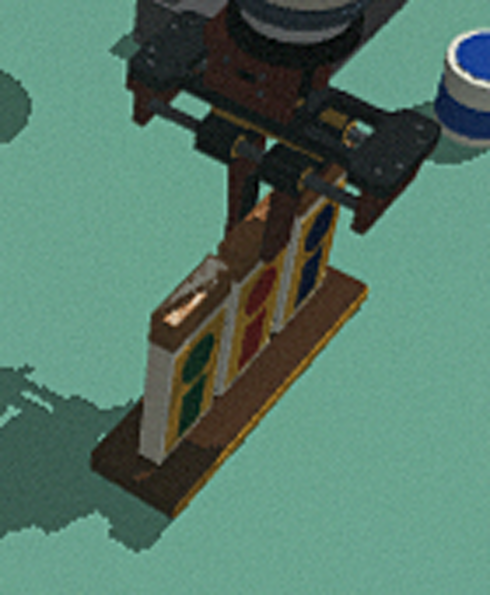

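The red panel stands in the gap with its foot on the plinth (crop about (222,395)), in line with the other two and with its gold facing front. I'll release it, retreat and check.

Run:
```python
from fit import *
gripper_open(); hold(.5); p=np.array(state()["ee_pos"])
move_l(p+[0,0,.05],.08); move_l(p+[0,0,.2],.25); move_l(p+[-.12,0,.2],.3); hold(.5); st()
im=get_image("scene")
fit(im,"placed",(.5572,.2414),.03,.155); fit(im,"pr",(.5575,.1671),.03,.155); fit(im,"pl",(.5569,.3157),.03,.155)
cv2.imwrite("pics/s7.png",cv2.resize(im["frame"],(800,600)))
```

```text
{'time': 28.833, 'finger_gap': 0.088, 'finger_force': 0.0, 'ft_force': [-0.193, 0.352, 0.228], 'ee_pos': [0.438, 0.245, 0.347]}
placed 331 face x 0.0093 yaw 0.06 pitch -0.25 deg | side 47 y -0.0310 roll 0.13 zmin 0.0302 zmax 0.1549
pr 364 face x 0.0095 yaw -0.40 pitch -0.28 deg | side 161 y -0.0306 roll -0.15 zmin 0.0303 zmax 0.1549
pl 301 face x 0.0092 yaw 0.16 pitch -0.22 deg | side 39 y -0.0314 roll 0.06 zmin 0.0300 zmax 0.1549
```

View pics/s7.png

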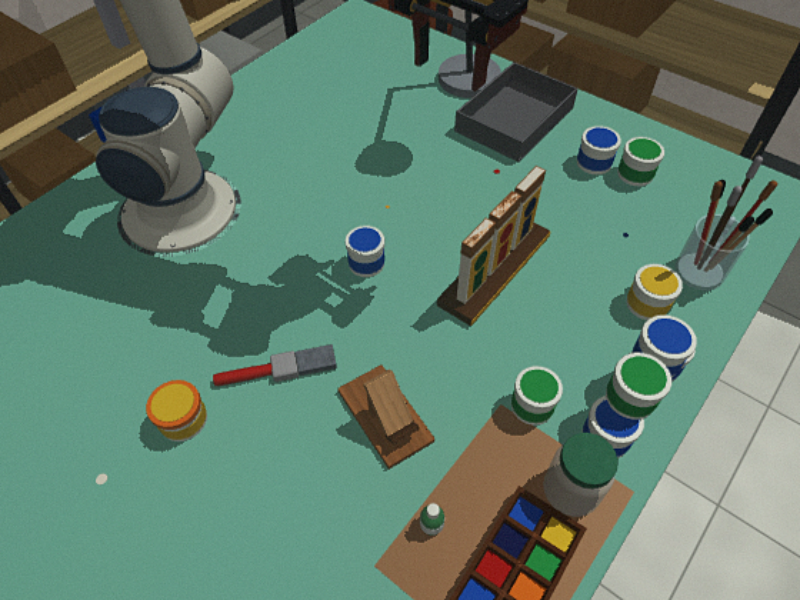

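The three panels stand in line at about (500,235), everything else is where it was, and the arm is clear. I'll hand it in.

```bash
python3 -c "from bench import *; print(job_done())"
```

```text
the job is handed in; nothing more can be done
None
```

The panel was laid on the rest and let go, then regrasped by its top margin and stood in the gap, in line with its neighbours (within about 0.5 mm and 0.5°) and gold to the front, with nothing else moved; the job was handed in at about 29 s.

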